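# Seat and clamp a plaster mould

## Robot

A 7-joint arm with a two-finger parallel gripper is mounted at the origin on the work surface. World frame = base frame: x ahead of the robot, y to its left, z up, the work surface at z = 0. Lengths are in mm, angles in rad, forces in N, time in s.
With the tool pointing down it reaches from about 400 to 875 mm from the base axis. Payload 4.4 kg.
Tool frame: the origin (TCP) lies where the fingers leave the gripper's body, on its centre line; the fingertips stand 73 mm ahead of it and the grasp point (between the pads) lies 54 mm ahead of it; z points along the fingers, y is the line along which they close (so a half turn about z gives the same grasp; the last joint's range is limited). The gripper opens to 85 mm and grips with 20 to 120 N. Pads are 22 mm wide; open, the fingers measure 114 mm over their backs; the gripper's body (76 mm by 85 mm) begins 54 mm behind the grasp point. The pads swing forward as they close: fully open they stand 13 mm farther back than shut.
Start: joints at [-1.218, 0.628, 0.038, 1.517, -0.027, 0.996, -0.02], TCP at [264.313, 593.848, 303.913] pointing down, gripper open.
Joint ranges: [-3.06, 3.06], [-0.37, 2.12], [-1.25, 1.32], [0.18, 2.47], [-1.1, 4.24], [0.23, 1.98], [-2.94, 2.94]. Speed limits (rad/s): [2.57, 2.57, 3.14, 3.14, 3.14, 3.14, 3.14].

## Interface

Orientations are given as [roll, pitch, yaw] about the fixed x, y, z axes, in that order (R = Rz(yaw) Ry(pitch) Rx(roll)).
In Python, from cell import ctrl gives the robot as it stands.
- The arm moves only by the tool send_rows, never from a script. Its argument "rows" is a list that holds one entry, the list of rows, each a list of 6 numbers: the shift along the tool's x, y, z in cm, then the turn, a rotation vector about the tool's x, y, z in rad. In form: [[[tx, ty, tz, wx, wy, wz], ...]]. A call has 1 to 10 rows; each row is the pose to reach, as a shift and turn from the pose commanded when the call began, along the tool's axes at that moment; what a row does not reach only later rows make up. A row lasts 1/10 s, in which the tool goes at most 50 mm and 8.59 degrees, less where a joint would pass 70% of its speed; a pose out of reach is approached as far as the arm can. A call with a gripper value outside its range is refused whole. "grip" is the closure in counts, from 0 (fully open) to 255 (shut), set as the call begins (left out, the last holds). The fingers move at their own pace and stop on an object; the grip force is fixed at half the most. Time passes only in rows, so rows that repeat a pose let the fingers close. It gives the time, the measured TCP pose, the force, the opening and the grip force at its end, in the units of the state.
- ctrl.read_state(): the state, without advancing time (a new reading comes with each control period).
- ctrl.get_image(name): name is "side" or "top" or "wrist"; returns a dict with "pixels" (480x640x3 uint8, red, green, blue), "fx", "fy", "cx", "cy" (pixels), "extrinsics" (4x4, takes a point from camera to world coordinates); the wrist camera has in their place "mount" (4x4, takes a point from camera to tool coordinates, whose origin is the TCP and whose axes are the flange's). Camera axes: x right, y up, looking along -z (the intrinsics and any distortion apply to the point x, -y, -z); pixel columns grow to the right and rows downward; lengths in mm; the calibration is good to about 2 mm. A picture is of the moment at which its call begins: read the wrist's pose just before it. There is no depth.
- ctrl.finish_job(): hands the job in; it is judged then, once.
The state is a dict: "clock": time; "qpos": joint angles; "qd": joint speeds; "tau": joint torques, N m; "eef_pos": TCP position; "tool_rot": TCP orientation; "force": force on the tool from outside, world axes, zero at the start; "torque": the same for the moment, N m; "width": finger opening in mm; "gripper_force": force on a finger pad.
Only numpy, scipy, OpenCV 4.12 (cv2) and the standard library are available. Lean on these libraries where they do the work, as an engineer would, in place of code of your own. Each camera call takes 0.05 s, during which the arm holds its last target. There are 200 camera calls.

## Task

Push the plaster mould along the jig, between its rails, until it sits fully home against the back stop. Then push each of the two clamp levers inward, past centre, so that it snaps down and its rubber foot holds the mould. Do it all by pushing with the fingers: do not lift the mould, and leave the jar, the mug, the brush and the spatula where they are.

Things in the scene. Friction and masses are not known exactly. Their poses are not given: they have to be found in the camera images.
- jig: Plywood jig fixed to the bench. Origin on the bench surface; x points along the rails to the back stop (the way the mould is pushed), y left, z up. Board x -145 to +125, y +-135 mm, top at z = 18 mm. Two wooden rails along x (x -120 to +85, y 79 to 93 mm on either side), tops at z = 40 mm. Back stop: wooden bar, near face at x = 85 mm, top at z = 44 mm.
- mould: Loose white plaster press mould, 110 mm (x) by 150 mm (y) by 40 mm high, about 0.75 kg (sliding it takes 4 to 10 N), a round cavity in its top. Origin: centre of its underside; axes nearly as the jig's. It lies on the board between the rails, 4 mm play each side, 50 to 90 mm short of home. Home, its far face touches the stop and its origin is at jig x = 30 mm.
- clamp_left (a joint): Hinge of the left (+y) clamp lever, rad: 0 = open, leaning 30 deg outward from upright; about 2.09 = shut, level, foot on the mould. An over-centre spring holds it at either end: from open, 3 to 4 N at the knob, pushed inward (towards jig -y), moves it; the resistance fades to nothing at about 1.0 (nearly 30 deg inward of upright), then it snaps shut by itself. Steel bar 18 mm wide (along the hinge), 7 mm thick.
- clamp_right (a joint): Hinge of the right (-y) clamp lever, rad: 0 = open, leaning 30 deg outward from upright; about 2.09 = shut, level, foot on the mould. An over-centre spring holds it at either end: from open, 3 to 4 N at the knob, pushed inward (towards jig +y), moves it; the resistance fades to nothing at about 1.0 (nearly 30 deg inward of upright), then it snaps shut by itself. Steel bar 18 mm wide (along the hinge), 7 mm thick.
- hinge_left (a point): Middle of the left (+y) lever's hinge, on a steel post outside the rail: jig x = 30, y = +108, z = 78 mm; the post is 32 mm wide along x, its top at z = 88 mm. The hinge line runs along the jig's x.
- hinge_right (a point): Middle of the right (-y) lever's hinge, on a steel post outside the rail: jig x = 30, y = -108, z = 78 mm; the post is 32 mm wide along x, its top at z = 88 mm. The hinge line runs along the jig's x.
- knob_left (a point): Centre of the black ball (28 mm diameter) at the end of the left (+y) clamp lever, 86 mm from the hinge. Open: at jig x = 30, y = +151, z = 152 mm.
- knob_right (a point): Centre of the black ball (28 mm diameter) at the end of the right (-y) clamp lever, 86 mm from the hinge. Open: at jig x = 30, y = -151, z = 152 mm.
- foot_left (a point): Centre of the underside of the left lever's rubber foot (18 mm diameter), 52 mm along the lever from its hinge and 20 mm below its middle when shut.
- foot_right (a point): The same on the right lever.
- jar: Bystander: closed white jar, 64 mm diameter, 100 mm high, standing. Origin under its centre.
- mug: Bystander: terracotta mug, 76 mm wide, 85 mm high, standing. Origin under its centre.
- brush: Bystander: brush, 200 mm long, lying. Origin at its middle, on the bench; x along it.
- spatula: Bystander: spatula, 250 mm long, lying. Origin at its middle, on the bench; x along it.
Mind the look-alikes: they are no part of the job. Leave any green or pink look-alike of the mould alone.

How it is judged (in metres and radians):
On the way, in this order (a step that is already met when the one before it is completed fails the run):
1. the mould is home against the back stop while both levers are still open (x of mould in the frame of jig between 0.027 and 0.033 m and angle between the x axis of mould and the x axis of jig, either way round below 0.05 rad and z of mould in the frame of jig below 0.021 m and value of joint each of clamp_left, clamp_right below 0.6 rad), for 0.2 s.
2. both clamp levers have snapped shut onto the mould (value of joint each of clamp_left, clamp_right above 2.03 rad and z of foot_left in the frame of mould between 0.037 and 0.0425 m and z of foot_right in the frame of mould between 0.037 and 0.0425 m), for 0.2 s.
At the end, for the whole second after the job is handed in: The mould is at rest, flat on the jig, within 3 mm of home against the stop (and square to it within 0.05 rad), and both levers are shut (hinge above 2.03 rad) with their feet on the mould's top (within 3 mm) (all of step 2 and x of mould in the frame of jig between 0.027 and 0.033 m and angle between the x axis of mould and the x axis of jig, either way round below 0.05 rad and z of mould in the frame of jig below 0.021 m and linear speed of mould below 0.01 m/s); the robot touches nothing.
It fails at once if the mould is lifted off the jig's board by more than 10 mm, or tipped (z of mould in the frame of jig above 0.028 m or angle between mould's own z axis and vertical above 0.15 rad).
It fails at once if the jar is moved by more than 20 mm or lifted (distance of jar from where it was at the start of the episode above 0.02 m).
It fails at once if the mug is moved by more than 20 mm or lifted (distance of mug from where it was at the start of the episode above 0.02 m).
It fails at once if the brush is moved by more than 20 mm or lifted (distance of brush from where it was at the start of the episode above 0.02 m).
It fails at once if the spatula is moved by more than 20 mm or lifted (distance of spatula from where it was at the start of the episode above 0.02 m).
It also fails if it takes over 58 s, if anything falls off the work surface, if the arm or the gripper's body presses on something with over 40 N, if the wrist force passes 120 N, or if a joint passes its speed limit or range.

## Working session

There is one attempt and no reset: what is moved stays moved. The work goes in short steps, Python scripts to look and compute and a tool call to move; the robot and the scene stay as the last step left them, time stands still between calls to the robot, and variables do not carry over. Pictures are saved under pics/ and viewed, at most 10 in all, crops included, and the job is handed in when it is done.

Besides the shell and the picture viewer there is one more tool, called after "Call:" as name(argument=value, ...), one argument or row to a line, values as JSON. send_rows: Moves the arm, as the interface text tells. Its arguments: {"type":"object","properties":{"rows":{"type":"array","items":{"type":"array","items":{"type":"array","items":{"type":"number"}}}},"grip":{"type":"number"}},"required":["rows"]}

```bash
ls; mkdir -p pics
python3 - <<'E'
from cell import ctrl
import cv2,numpy as np
s=ctrl.read_state();print({k:np.round(v,3).tolist() for k,v in s.items()})
for n in("top","side"):
    im=ctrl.get_image(n);cv2.imwrite(f"pics/{n}0.png",im["pixels"][:,:,::-1])
    print(n,im["fx"],im["fy"],im["cx"],im["cy"],[k for k in im]);print(np.round(im["extrinsics"],4).tolist())
E
```

```text
pics
{'clock': 0.0, 'qpos': [-1.218, 0.629, 0.038, 1.518, -0.027, 0.996, -0.02], 'qd': [0.002, 0.002, -0.0, -0.0, -0.0, -0.001, -0.0], 'tau': [0.001, -56.342, 1.226, -19.345, 0.011, 0.01, 0.0], 'eef_pos': [264.086, 593.397, 302.997], 'tool_rot': [-3.14, 0.0, 2.723], 'force': [0.17, -0.191, -0.26], 'torque': [-0.024, 0.01, -0.027], 'gripper_force': 0.0, 'width': 85.362}
top 565.0072569723935 565.0072569723935 324.1613486767125 245.93404365655132 ['pixels', 'fx', 'fy', 'cx', 'cy', 'extrinsics']
[[0.0065, 0.9835, -0.1808, 321.7282], [-1.0, 0.0072, 0.0036, 6.6401], [0.0049, 0.1808, 0.9835, 1519.3985], [0.0, 0.0, 0.0, 1.0]]
side 520.2612991177056 520.2612991177056 329.92101799504775 241.29009146645788 ['pixels', 'fx', 'fy', 'cx', 'cy', 'extrinsics']
[[0.9167, 0.2786, -0.2864, 180.0036], [-0.3991, 0.6032, -0.6906, -994.7097], [-0.0196, 0.7473, 0.6641, 1063.7697], [0.0, 0.0, 0.0, 1.0]]
```

View pics/top0.png

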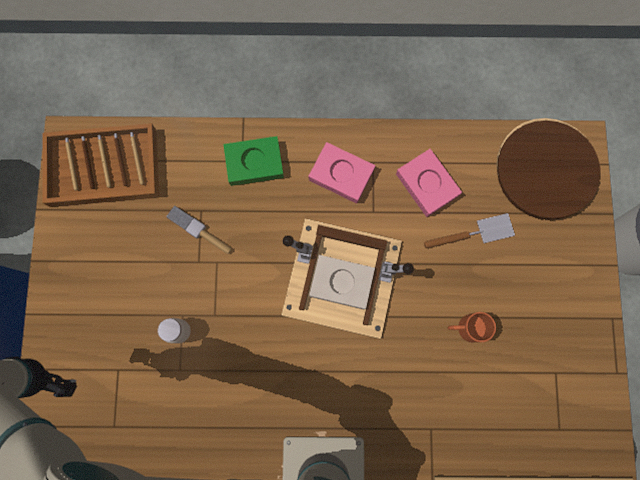

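View pics/side0.png

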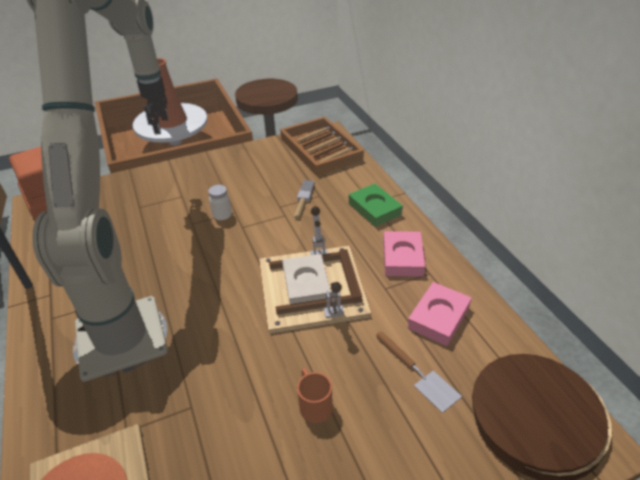

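The top view shows the jig with its back stop at the top (away from the robot). The board corners are at about (305,219), (403,240), (382,337) and (282,315), and the knobs at (289,241) and (407,268). The white mould is around (343,281). The side view agrees: knobs at (316,211) and (336,287).

```bash
cat > h.py <<'E'
from cell import ctrl
import cv2,numpy as np
from scipy.spatial.transform import Rotation as Ro
def ray(im,E,u,v):
    d=np.array([(u-im["cx"])/im["fx"],-(v-im["cy"])/im["fy"],-1]);return E[:3,3],E[:3,:3]@d
def onz(im,E,u,v,z):
    o,d=ray(im,E,u,v);return o+d*(z-o[2])/d[2]
def cross(r1,r2):
    (a,d),(b,e)=r1,r2;t=np.linalg.lstsq(np.c_[d,-e],b-a,rcond=None)[0];p,q=a+d*t[0],b+e*t[1];return (p+q)/2,np.linalg.norm(p-q)
E
python3 - <<'E'
from h import *
T=ctrl.get_image("top");S=ctrl.get_image("side");ET,ES=T["extrinsics"],S["extrinsics"]
# board corners: far-left, far-right, near-right, near-left
px=T["pixels"];hsv=cv2.cvtColor(px,cv2.COLOR_RGB2HSV)
print(hsv[330,345],hsv[320,290],hsv[350,345],hsv[300,335])
m=np.zeros(px.shape[:2],np.uint8);m[205:345,270:415]=1
m&=((hsv[:,:,2]>185)&(hsv[:,:,1]>40)).astype(np.uint8)
c=max(cv2.findContours(m,cv2.RETR_EXTERNAL,cv2.CHAIN_APPROX_NONE)[0],key=cv2.contourArea)
r=cv2.minAreaRect(c);print(r)
for u,v in list(cv2.boxPoints(r))+[(305,219),(403,240),(382,337),(282,315)]: print((u,v),onz(T,ET,u,v,18).round(1))
def knob(im,u,v):
    p=im["pixels"].max(2)[v-12:v+13,u-12:u+13];return [p2+o for p2,o in zip(np.argwhere(p<60).mean(0)[::-1],(u-12,v-12))]
for a,b in(((289,241),(316,211)),((407,268),(336,287))):
    ka,kb=knob(T,*a),knob(S,*b);print(ka,kb,cross(ray(T,ET,*ka),ray(S,ES,*kb)),onz(T,ET,*a,152).round(1))
w=np.zeros_like(m);w[245:320,300:385]=1
w&=((hsv[:,:,1]<40)&(hsv[:,:,2]>150)).astype(np.uint8)
c=max(cv2.findContours(w,cv2.RETR_EXTERNAL,cv2.CHAIN_APPROX_NONE)[0],key=cv2.contourArea)
r=cv2.minAreaRect(c);print(r)
for u,v in cv2.boxPoints(r): print((u,v),onz(T,ET,u,v,58).round(1))
E
```

```text
[ 16 104 170] [ 15 131 154] [ 15 138 140] [ 13  31 197]
((338.0892333984375, 296.15045166015625), (101.88067626953125, 63.28887939453125), 14.322718620300293)
(np.float32(280.90393), np.float32(314.20953)) [413.4 114.2  18. ]
(np.float32(296.56055), np.float32(252.8878)) [578.1  75.4  18. ]
(np.float32(395.27454), np.float32(278.09137)) [ 511.6 -189.7   18. ]
(np.float32(379.61792), np.float32(339.4131)) [ 349.4 -146.    18. ]
(305, 219) [671.9  53.8  18. ]
(403, 240) [ 615.6 -212.3   18. ]
(382, 337) [ 355.7 -152.3   18. ]
(282, 315) [411.4 111.3  18. ]
[np.float64(290.8487394957983), np.float64(241.74789915966386)] [np.float64(315.22222222222223), np.float64(212.0)] (array([583.74784618,  83.49110068, 153.03501725]), np.float64(1.9984682583403022)) [584.8  88.3 152. ]
 ** On entry to DLASCL parameter number  4 had an illegal value
 ** On entry to DLASCL parameter number  4 had an illegal value
 ** On entry to DLASCL parameter number  4 had an illegal value
 ** On entry to DLASCL parameter number  4 had an illegal value
 ** On entry to DLASCL parameter number  5 had an illegal value
 ** On entry to DLASCL parameter number  4 had an illegal value<stdin>:12: RuntimeWarning: Mean of empty slice.
  ret = um.true_divide(
Traceback (most recent call last):
  File "h.py", line 9, in cross
    (a,d),(b,e)=r1,r2;t=np.linalg.lstsq(np.c_[d,-e],b-a,rcond=None)[0];p,q=a+d*t[0],b+e*t[1];return (p+q)/2,np.linalg.norm(p-q)
                        ~~~~~~~~~~~~~~~^^^^^^^^^^^^^^^^^^^^^^^^^^^^
numpy.linalg.LinAlgError: SVD did not converge in Linear Least Squares
```

Call:
send_rows(
  rows=[
    [[-3,-3.8,0,0,0,0],[-6,-7.6,0,0,0,-0.04],[-9,-11.4,0,0,0,-0.08],[-12,-15.2,0,0,0,-0.12],[-15,-19,0,0,0,-0.16],[-18,-22.8,0,0,0,-0.2],[-21,-26.6,0,0,0,-0.204],[-24,-30.4,0,0,0,-0.204],[-27,-34.2,0,0,0,-0.204],[-30,-38,0,0,0,-0.204]],
  ],
)

```text
clock: 1.2
eef_pos: [384.0, 122.9, 304.1]
tool_rot: [3.141, 0.001, 2.927]
force: [1.7, -0.2, 0.3]
width: 85.3
gripper_force: 0.0
```

Call:
send_rows(
  rows=[
    [[-1.8,-3.6,0,0,0,0],[-3.6,-7.1,0,0,0,0],[-5.4,-10.7,0,0,0,0],[-7.3,-14.2,0,0,0,0],[-7.3,-14.2,0,0,0,0],[-7.3,-14.2,0,0,0,0]],
  ],
)

```text
clock: 1.8
eef_pos: [424.8, -30.4, 303.8]
tool_rot: [3.142, -0.0, 2.924]
force: [-0.3, -0.9, 0.0]
width: 85.4
gripper_force: 0.0
```

Run:
```python
from h import *
s=ctrl.read_state();im=ctrl.get_image("wrist")
cv2.imwrite("pics/w1.png",im["pixels"][:,:,::-1])
np.savez("w1.npz",mount=im["mount"],p=s["eef_pos"],r=s["tool_rot"],k=[im[x] for x in("fx","fy","cx","cy")])
print(s["eef_pos"],s["tool_rot"],np.round(im["mount"],3).tolist(),im.keys())
```

```text
[424.83858625 -30.38438805 303.81125062] [ 3.14156135e+00 -2.92995590e-04  2.92404126e+00] [[0.0, 0.953, 0.304, 77.873], [1.0, -0.0, 0.001, 1.331], [0.001, 0.304, -0.953, -70.27], [0.0, 0.0, 0.0, 1.0]] dict_keys(['pixels', 'fx', 'fy', 'cx', 'cy', 'mount'])
```

View pics/w1.png

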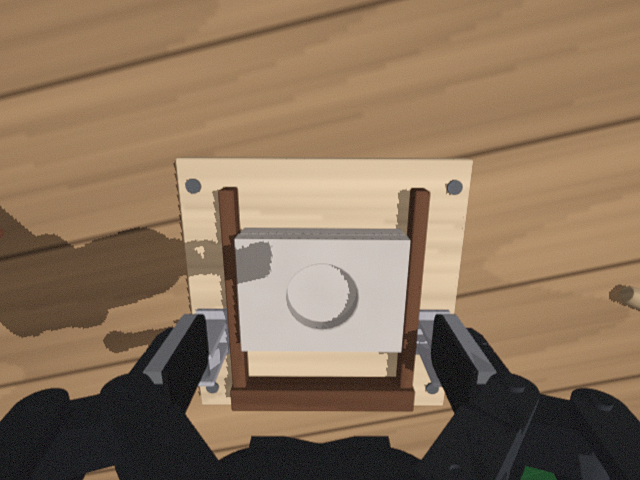

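The wrist view shows the board's near edge at (177,159)–(473,159), the mould's near top edge at (235,238)–(411,238), its far top edge at row 351, and the stop at row ~380.

Run:
```python
from h import *
d=np.load("w1.npz");im=dict(zip(("fx","fy","cx","cy"),d["k"]))
M=np.eye(4);M[:3,:3]=Ro.from_euler("xyz",d["r"]).as_matrix();M[:3,3]=d["p"]
E=M@d["mount"]
b=[onz(im,E,u,v,18)[:2] for u,v in((177,159),(473,159),(203,404),(442,404))]
ey=(b[0]-b[1]);print("boardW",np.linalg.norm(ey));ey/=np.linalg.norm(ey);ex=np.array([ey[1],-ey[0]])
O=(b[0]+b[1])/2+145*ex;print("origin",O,"ang",np.arctan2(ex[1],ex[0]))
J=lambda p:((p-O)@ex,(p-O)@ey)
print([np.round(J(p),1) for p in b])
for u,v in((235,238),(411,238),(240,351),(407,351)): print(np.round(J(onz(im,E,u,v,58)[:2]),1))
for u,v in((232,391),(414,391)): print("stop",np.round(J(onz(im,E,u,v,44)[:2]),1))
print("tcp",J(d["p"][:2]))
```

```text
boardW 267.3126190622725
origin [241.68643819  16.34877964] ang 2.924214489068896
[array([-145. ,  133.7]), array([-145. , -133.7]), array([-412.8,  134.6]), array([-412.6, -131.4])]
[-207.4   77. ]
[-207.4  -73.2]
[-318.5   79.7]
[-318.5  -77.4]
stop [-374.7   94.1]
stop [-374.6  -91.4]
tcp (np.float64(-188.9208456003994), np.float64(6.13289479062221))
```

Call:
send_rows(
  rows=[
    [[1.1,0.3,0,0,0,0],[1.1,0.3,4,0,0,0],[1.1,0.3,8,0,0,0],[1.1,0.3,12,0,0,0],[1.1,0.3,15,0,0,0],[1.1,0.3,18,0,0,0],[1.1,0.3,20,0,0,0],[1.1,0.3,21,0,0,0],[1.1,0.3,21.2,0,0,0],[1.1,0.3,21.2,0,0,0]],
  ],
)

```text
clock: 2.85
eef_pos: [416.1, -22.7, 93.7]
tool_rot: [-3.14, -0.006, 2.936]
force: [0.9, 2.4, 0.3]
width: 85.8
gripper_force: 0.0
```

Call:
send_rows(
  rows=[
    [[-0.8,0,0,0,0,0],[-1.6,0,0,0,0,0],[-2.3,0,0,0,0,0],[-3,0,0,0,0,0],[-3.7,0,0,0,0,0],[-4.4,0,0,0,0,0],[-5.1,0,0,0,0,0],[-5.7,0,0,0,0,0],[-6.0,0,0,0,0,0],[-6.0,0,0,0,0,0]],
  ],
)

```text
clock: 3.85
eef_pos: [474.2, -36.2, 94.3]
tool_rot: [3.14, -0.008, 2.925]
force: [-5.5, 1.7, 3.8]
width: 85.4
gripper_force: 2.8
```

Run:
```python
from h import *
s=ctrl.read_state();im=ctrl.get_image("wrist");t=ctrl.get_image("top")
a=cv2.resize(t["pixels"][200:350,260:430],None,fx=2.4,fy=2.4,interpolation=2)
w=cv2.resize(im["pixels"],(480,360));a=a[:360,:]
cv2.imwrite("pics/p2.png",np.hstack([w,a[:,:310]])[:,:,::-1])
print(s["eef_pos"],s["tool_rot"],s["force"])
```

```text
[474.19530489 -36.2203998   94.30635986] [ 3.13981454 -0.00821919  2.92508407] [-5.50491594  1.6849585   3.81396369]
```

View pics/p2.png

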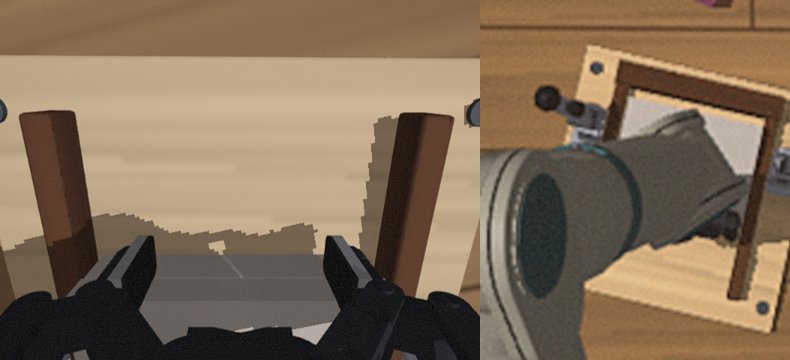

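The mould is moving squarely between the rails, with a narrow strip of bare board left before the stop (at (635,95)–(765,125) in the right half). Next I push in slower steps.

Call:
send_rows(
  rows=[
    [[-0.4,0,0,0,0,0],[-0.8,0,0,0,0,0],[-1.1,0,0,0,0,0],[-1.3,0,0,0,0,0],[-1.3,0,0,0,0,0]],
  ],
)

```text
clock: 4.45
eef_pos: [486.2, -38.9, 94.3]
tool_rot: [3.139, -0.01, 2.925]
force: [-7.2, 0.9, 5.7]
width: 85.1
gripper_force: 3.6
```

Call:
send_rows(
  rows=[
    [[-0.2,0,0,0,0,0],[-0.4,0,0,0,0,0],[-0.4,0,0,0,0,0]],
  ],
)

```text
clock: 4.75
eef_pos: [489.4, -39.5, 94.2]
tool_rot: [3.139, -0.011, 2.925]
force: [-8.8, 1.7, 6.6]
width: 84.8
gripper_force: 4.4
```

Call:
send_rows(
  rows=[
    [[-0.2,0,0,0,0,0],[-0.4,0,0,0,0,0],[-0.4,0,0,0,0,0]],
  ],
)

```text
clock: 5.05
eef_pos: [489.8, -39.6, 93.9]
tool_rot: [3.138, -0.018, 2.925]
force: [-15.8, 3.1, 13.1]
width: 84.9
gripper_force: 8.2
```

Run:
```python
from h import *
t=ctrl.get_image("top");s=ctrl.get_image("side")
a=cv2.resize(t["pixels"][210:270,285:415],(780,360),interpolation=2)
b=cv2.resize(s["pixels"][235:275,290:400],(660,240),interpolation=2)
o=np.zeros((600,780,3),np.uint8);o[:360]=a;o[360:,:660]=b
cv2.imwrite("pics/p3.png",o[:,:,::-1])
```

```text
(no output)
```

View pics/p3.png

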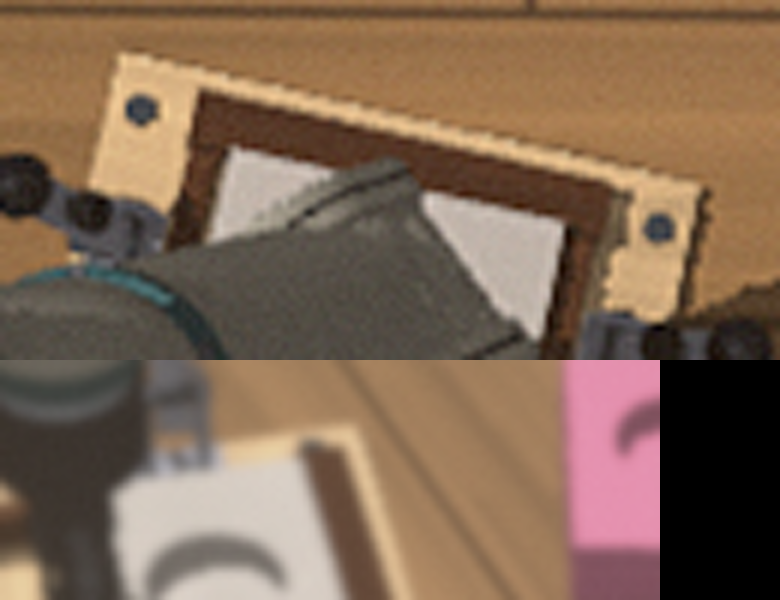

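The mould is home: the bare strip is gone in both views (stop edge at about (230,145)–(565,220)), the force jumped and the TCP stalled. I'll back off, rise, and close the fingers.

Call:
send_rows(
  rows=[
    [[0,0,0,0,0,0],[1.5,0,0,0,0,0],[3,0,0,0,0,0],[4,0,-2,0,0,0],[4,0,-6,0,0,0],[4,0,-10,0,0,0],[4,0,-14,0,0,0],[4,0,-18,0,0,0],[4,0,-20.6,0,0,0],[4,0,-20.6,0,0,0]],
  ],
)

```text
clock: 6.15
eef_pos: [460.3, -33.8, 303.8]
tool_rot: [3.14, 0.004, 2.925]
force: [0.0, -0.0, -0.2]
width: 85.4
gripper_force: 0.0
```

Call:
send_rows(
  rows=[
    [[0,2,0,0,0,0],[-1,6,0,0,0,0],[-3,10,0,0,0,0],[-5,14,0,0,0,0],[-7,17,0,0,0,0],[-9,19,0,0,0,0],[-10.2,20.2,0,0,0,0],[-10.2,20.2,0,0,0,0],[-10.2,20.2,0,0,0,0],[-10.2,20.2,0,0,0,0]],
  ],
  grip=255,
)

```text
clock: 7.15
eef_pos: [600.0, 141.4, 299.4]
tool_rot: [-3.141, -0.005, 2.925]
force: [0.6, -0.9, 0.3]
width: -0.1
gripper_force: 0.0
```

Run:
```python
from h import *
s=ctrl.read_state();im=ctrl.get_image("wrist")
O=np.array([524.9,-46.2]);R=np.array([[.9765,-.2157],[.2157,.9765]])
print(s["eef_pos"],s["tool_rot"],s["width"],R@(s["eef_pos"][:2]-O))
cv2.imwrite("pics/w4.png",im["pixels"][:,:,::-1])
```

```text
[599.98627193 141.38378871 299.36752048] [-3.14078074 -0.00547095  2.92465666] -0.09692767516484803 [ 32.85992131 199.37167853]
```

View pics/w4.png

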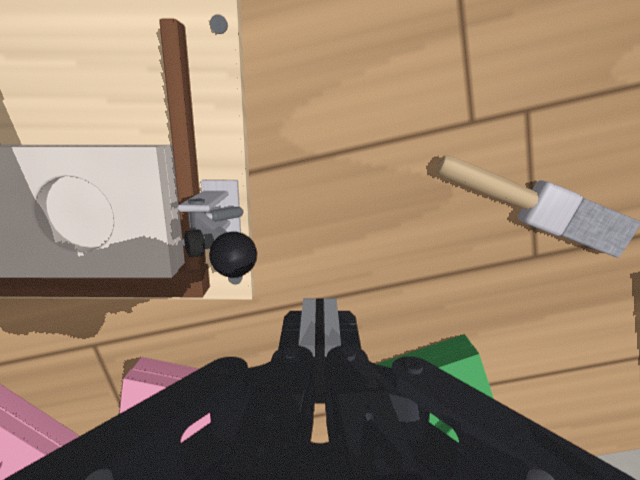

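The wrist view shows the left lever open, with its knob at (233,255), left of the closed fingertips at (320,305). The mould is against the stop (row 278).

Run:
```python
from h import *
d=np.load("w1.npz");im=dict(zip(("fx","fy","cx","cy"),d["k"]));s=ctrl.read_state()
M=np.eye(4);M[:3,:3]=Ro.from_euler("xyz",s["tool_rot"]).as_matrix();M[:3,3]=s["eef_pos"]
p=onz(im,M@d["mount"],233,255,152);print(p,"in tool",M[:3,:3].T@(p-M[:3,3]))
```

```text
[587.68300026  92.48471912 152.        ] in tool [  0.80309463 -50.35906535 147.56730586]
```

Call:
send_rows(
  rows=[
    [[0,0,3,0,0,0],[0,0,6,0,0,0],[0,0,8.5,0,0,0],[0,0,8.5,0,0,0],[0,-1,8.5,0,0,0],[0,-2,8.5,0,0,0],[0,-3,8.5,0,0,0],[0,-4,8.5,0,0,0],[0,-4,8.5,0,0,0]],
  ],
)

```text
clock: 8.1
eef_pos: [594.3, 109.4, 219.6]
tool_rot: [3.126, -0.001, 2.929]
force: [-1.1, 16.0, 20.4]
width: -0.0
gripper_force: 9.9
```

Call:
send_rows(
  rows=[
    [[0,-1,0,0,0,0],[0,-2,0,0,0,0],[0,-3,0,0,0,0],[0,-4,0,0,0,0],[0,-5,0,0,0,0],[0,-6,0,0,0,0],[0,-7,0,0,0,0],[0,-7.5,0,0,0,0],[0,-7.5,0,0,0,0]],
  ],
)

```text
clock: 9.0
eef_pos: [575.2, 28.0, 214.4]
tool_rot: [-3.139, -0.005, 2.924]
force: [0.1, 0.7, 0.4]
width: -0.5
gripper_force: 0.0
```

Run:
```python
from h import *
s=ctrl.read_state();im=ctrl.get_image("wrist");t=ctrl.get_image("side")
print(s["eef_pos"],s["force"])
w=cv2.resize(im["pixels"],(400,300));b=cv2.resize(t["pixels"][190:340,240:400],(400,375),interpolation=2)[:300]
cv2.imwrite("pics/p5.png",np.hstack([w,b])[:,:,::-1])
```

```text
[575.23848284  28.04067739 214.38546415] [0.09078418 0.74799301 0.43728521]
```

View pics/p5.png

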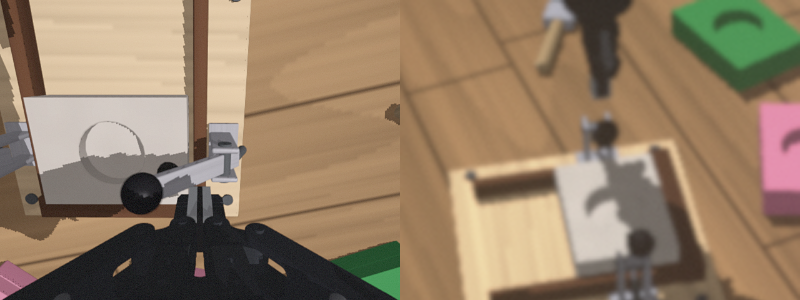

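The left lever lies over the mould and its knob has left the fingers (wrist: (143,193)), so it snapped shut. The mould is still home. Now the right lever: rise, cross over, and look.

Call:
send_rows(
  rows=[
    [[0,0,-4,0,0,0],[0,0,-8.5,0,0,0],[0,-4.5,-8.5,0,0,0],[0,-9,-8.5,0,0,0],[0,-13.5,-8.5,0,0,0],[0,-18,-8.5,0,0,0],[0,-22.5,-8.5,0,0,0],[0,-26.5,-8.5,0,0,0],[0,-28.5,-8.5,0,0,0],[0,-28.5,-8.5,0,0,0]],
  ],
)

```text
clock: 10.1
eef_pos: [514.1, -252.2, 300.2]
tool_rot: [-3.138, -0.004, 2.921]
force: [-0.3, 0.8, 0.3]
width: 0.2
gripper_force: 0.0
```

Run:
```python
from h import *
d=np.load("w1.npz");im=dict(zip(("fx","fy","cx","cy"),d["k"]));s=ctrl.read_state()
w=ctrl.get_image("wrist")["pixels"];cv2.imwrite("pics/w6.png",w[:,:,::-1])
M=np.eye(4);M[:3,:3]=Ro.from_euler("xyz",s["tool_rot"]).as_matrix();M[:3,3]=s["eef_pos"]
k=(w.max(2)<50).astype(np.uint8)
for c in cv2.findContours(k,cv2.RETR_EXTERNAL,cv2.CHAIN_APPROX_NONE)[0]:
    if 200<cv2.contourArea(c)<4000:
        (u,v),r=cv2.minEnclosingCircle(c);print(u,v,r,cv2.contourArea(c),(M[:3,:3].T@(onz(im,M@d["mount"],u,v,152)-M[:3,3])).round(1))
print(s["eef_pos"],s["force"])
```

```text
404.1884460449219 248.86683654785156 23.55401039123535 1594.5 [  4.5  51.6 148. ]
443.5 239.0 14.705541610717773 412.5 [ 10.7  74.4 148. ]
607.1785888671875 219.0 21.20224952697754 1077.0 [ 22.9 167.9 147.7]
[ 514.07115484 -252.15626269  300.19828264] [-0.25472019  0.80225962  0.30527722]
```

View pics/w6.png

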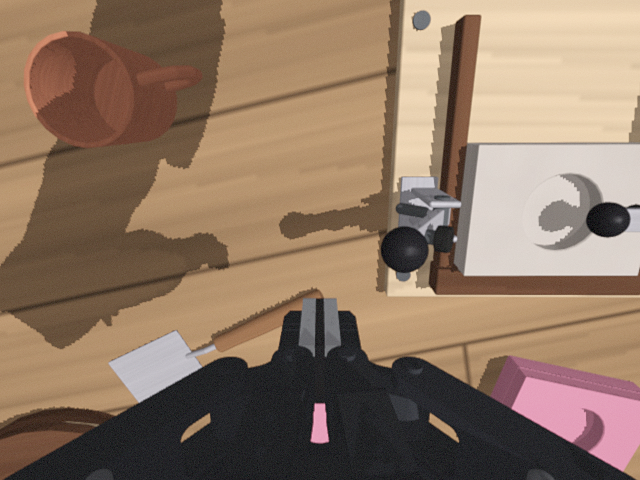

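The right lever is open with its knob at (404,249), 5 mm and 52 mm off in tool x and y. The left lever is shut, its knob at (607,219), and the spatula and mug are well clear below.

Call:
send_rows(
  rows=[
    [[0.4,0,3,0,0,0],[0.4,0,6,0,0,0],[0.4,0,8.5,0,0,0],[0.4,0,8.5,0,0,0],[0.4,1,8.5,0,0,0],[0.4,2,8.5,0,0,0],[0.4,3,8.5,0,0,0],[0.4,4,8.5,0,0,0],[0.4,4,8.5,0,0,0]],
  ],
)

```text
clock: 11.05
eef_pos: [521.2, -213.7, 219.6]
tool_rot: [-3.131, 0.006, 2.924]
force: [-0.0, -8.0, 6.4]
width: 0.1
gripper_force: 3.8
```

Call:
send_rows(
  rows=[
    [[0,1,0,0,0,0],[0,2,0,0,0,0],[0,3,0,0,0,0],[0,4,0,0,0,0],[0,5,0,0,0,0],[0,6,0,0,0,0],[0,7,0,0,0,0],[0,7.5,0,0,0,0],[0,7.5,0,0,0,0]],
  ],
)

```text
clock: 11.95
eef_pos: [535.9, -133.4, 214.3]
tool_rot: [3.141, -0.006, 2.929]
force: [0.7, -0.2, 0.1]
width: -0.2
gripper_force: 0.0
```

Call:
send_rows(
  rows=[
    [[0,0,-4,0,0,0],[0,0,-8.5,0,0,0],[2,0,-11,0,0,0],[6,-1,-12,0,0,0],[10,-3,-12,0,0,0],[12,-3,-12,0,0,0],[12,-3,-12,0,0,0]],
  ],
)

```text
clock: 12.65
eef_pos: [409.6, -138.9, 335.4]
tool_rot: [3.139, -0.006, 2.923]
force: [-0.4, 0.5, 0.1]
width: -0.1
gripper_force: 0.0
```

Run:
```python
from h import *
s=ctrl.read_state();print(s["eef_pos"],s["force"],s["clock"])
w=ctrl.get_image("wrist")["pixels"];cv2.imwrite("pics/w7.png",w[:,:,::-1])
```

```text
[ 409.55967681 -138.93377092  335.36202414] [-0.44726791  0.45438577  0.13186626] 12.65
```

View pics/w7.png

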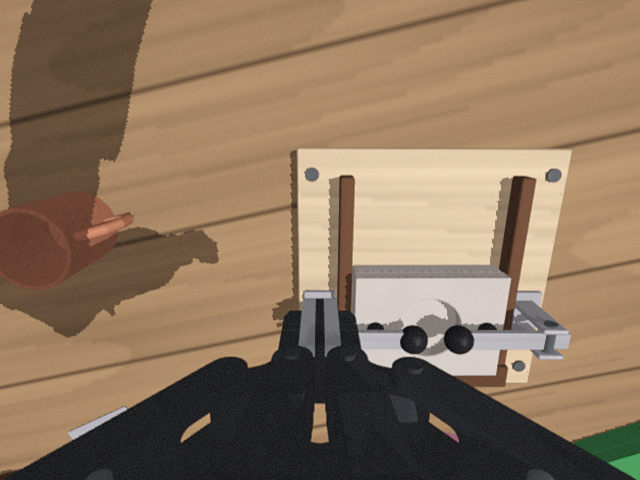

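Both levers are level, with knobs at (413,340) and (459,340). Their feet are on the mould, and the mould touches the stop at row 376.

```bash
python3 -c "
from cell import ctrl
print(ctrl.finish_job())"
```

```text
the job is handed in; nothing more can be done
None
```

I pushed the mould home against the back stop, snapped both clamp levers shut onto it, and handed the job in at about 12.7 s; no verdict came back.

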